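# Hang a hook board on the cleat rail and hang the pail on it by its bail

## Task

Clear the bench: hang the loose hook board on the wooden cleat rail, in the gap between the tool holder and the jar shelf, with its bevelled rear strip dropped fully home behind the rail's edge, and let go of it. Then, with the metal pail still standing on the bench, swing its bail from lying flat to upright, and hang the pail by the middle of the bail's wooden grip on the board's hook, so that it hangs level, free and still. Do not tip the pail over, and leave the other things on the bench where they are.

Things in the scene. Friction and masses are not known exactly. Their poses are not given: they have to be found in the camera images.
- hookboard: hook board, loose, standing upright on the bench: plywood plate 18 mm thick, 110 wide, 125 high, steel hook in front. About 0.45 kg. Origin: middle of the plate's thickness and width, at its lower edge. x out of its back, y along its width, z up. A ledge 16 deep, 14 high runs along its foot in front. Above z=90 the plate is bare on both faces
- board_top (a point): middle of the hook board's top edge, 125 mm above its origin. The board can be gripped here through its 18 mm thickness; 35 mm below is the top of the rear strip
- strip_foot (a point): rear lower edge of the cleat strip on the hook board's back (x=27, z=52 mm from its origin). The strip runs the board's full width, is 18 mm deep, its top at z=90; its underside is a 45 degree bevel from here up to the plate at z=70
- hook_seat (a point): where the axis of the bail's grip comes to rest in the hook: x=-76, z=46.5 mm from the board's origin. The hook is a 9 mm round rod on the board's centre line: it leaves the plate at z=58, slopes down and out to below this point and turns up to its tip, whose end is 18 mm further out and 16 mm higher than this point
- panel: fixed cleat panel, a plywood board 520 mm wide with a wooden cleat rail along its top. Origin: on the bench, mid width, in the plane of the rail's front face; -x points out of its front, y along the rail, z up. The rail's flat front face (x=0) runs from z=150 to 226; the hook board's back rests on it. A hook board fully home has its origin at x=-9, z=158 mm here, axes parallel
- rail_edge (a point): top front edge of the cleat rail at mid width, 228 mm above the bench; the rail is 22 mm deep and its top slopes down to the rear from this edge at 45 degrees
- tool_holder: holder with three upright tool handles, fixed on the rail: 80 mm wide, origin and axes as the hook board's, hanging at its home height; reaches 45 mm in front of its origin, the handles 145 mm above it
- jar_shelf: little shelf with two jars, fixed on the rail: 90 mm wide, origin and axes as the hook board's, hanging at its home height; reaches 75 mm in front of its origin and 110 above it. Which of holder and shelf hangs on which side of the gap varies
- pail: metal pail, loose, on the bench: open, tapered, 80 mm across the foot, 104 over the rim, 80 tall, 121 over the bail's ends; about 0.4 kg with the bail. Origin at the centre of its underside, z up; x is the side to which the bail lies at first, y the line through the bail's two pivots, 72 above the underside
- bail (a joint): angle of the pail's bail (rad): 0 lying level out over the pail's +x side, on a stop, where it starts (up to 0.1); 1.57 upright; it swings freely and falls to a side when let go
- bail_grip (a point): middle of the bail's wooden grip, on its axis: a round roller 16 mm thick, 84 long, parallel to the pail's y, 96 mm from the pivot line; it turns freely on the bail's wire. Lying flat it is 72 above the bench, with 36 mm free between it and the rim. The 5 mm wire bends to the pivots just past its ends
- vase: a clay vase, leather-hard, 88 mm across at the belly and 150 mm tall, origin at the centre of its foot; an obstacle
- slip_bottle: a white round bottle with a blue cap, 64 mm across, 165 mm tall, origin at the centre of its foot; an obstacle
- paddle: a flat wooden beater lying on the bench, 12 mm thick, 260 mm long; not part of the job
- bowl: a terracotta bowl, 100 mm across, 50 mm tall, origin at the centre of its foot; not part of the job
- loop_brush: a brush 170 mm long lying on the bench; not part of the job
- bat: a round plaster bat lying flat, 140 mm across, 16 mm thick, origin at the centre of its underside; not part of the job
- glaze_jar: a glass jar with a black lid, 70 mm across, 85 mm tall, origin at the centre of its foot; not part of the job

How it is judged:
On the way, in this order (a step that is already met when the one before it is completed fails the run):
1. the hook board hangs fully home on the cleat rail, upright, and is let go (x of hookboard in the frame of panel between -0.017 and -0.003 m and z of hookboard in the frame of panel between 0.15 and 0.164 m and y of hookboard in the frame of panel between -0.1 and 0.1 m and angle between hookboard's own z axis and vertical below 0.12 rad and angle between the x axis of hookboard and the x axis of panel, either way round below 0.12 rad and contact force between the fingers and hookboard below 0.3 N), for 0.2 s.
2. the bail is swung upright (within 20 degrees) while the pail stands on the bench (value of joint bail between 1.22 and 1.92 rad and height (world z) of pail below 0.008 m and angle between pail's own z axis and vertical below 0.15 rad), for 0.1 s.
3. the bail's grip lies in the hook and the pail is clear of the bench (distance between bail_grip and hook_seat below 0.022 m and height (world z) of pail above 0.015 m), for 0.2 s.
At the end, for the whole second after the job is handed in: Board home on the rail between its neighbours (8 mm, 7 degrees), released. Pail hanging on its hook, clear of the bench: grip's middle within 22 mm of the seat, bail within 20 degrees of upright, pail within 12 degrees of level, under 60 mm/s, released (all of step 3 and x of hookboard in the frame of panel between -0.017 and -0.003 m and z of hookboard in the frame of panel between 0.15 and 0.164 m and y of hookboard in the frame of panel between -0.1 and 0.1 m and angle between hookboard's own z axis and vertical below 0.12 rad and angle between the x axis of hookboard and the x axis of panel, either way round below 0.12 rad and angle between pail's own z axis and vertical below 0.21 rad and value of joint bail between 1.22 and 1.92 rad and contact force between pail and hookboard above 1 N and contact force between the fingers and pail below 0.2 N and contact force between the fingers and hookboard below 0.2 N and linear speed of pail below 0.06 m/s and linear speed of hookboard below 0.03 m/s); the robot touches nothing.
It fails at once if the pail is tipped by more than 40 degrees (angle between pail's own z axis and vertical above 0.7 rad).
It fails at once if another thing on the bench is shifted by more than 40 mm or knocked over (distance of any of vase, slip_bottle, paddle, bowl, loop_brush, bat, glaze_jar from where it was at the start of the episode above 0.04 m or angle between any of vase, slip_bottle, paddle, bowl, bat, glaze_jar's own z axis and vertical above 0.4 rad).
It also fails if it takes over 72 s, if anything falls off the work surface, if the arm or the gripper's body presses on something with over 40 N, if the wrist force passes 120 N, or if a joint passes its speed limit or range.

## Robot

A 6-joint arm with a two-finger parallel gripper is mounted at the origin on the work surface. World frame = base frame: x ahead of the robot, y to its left, z up, the work surface at z = 0. Lengths are in m, angles in rad, forces in N, time in s.
With the tool pointing down it reaches from about 0.35 to 0.925 m from the base axis. Payload 6.4 kg.
Tool frame: the origin (TCP) lies at the very end of the fingers, on their centre line; the grasp point (between the pads) lies 19 mm behind it (manip.grasp_offset is the distance from the TCP to the grasp point, in m); z points along the fingers, y is the line along which they close (so a half turn about z gives the same grasp; the last joint's range is limited). The gripper opens to 85 mm and grips with 20 to 120 N. Pads are 22 mm wide; open, the fingers measure 114 mm over their backs; the gripper's body (76 mm by 85 mm) begins 54 mm behind the grasp point. The pads swing forward as they close: fully open they stand 13 mm farther back than shut.
Start: joints at [1.002, 0.245, 1.558, -0, 1.339, -0.174], TCP at [0.25, 0.6, 0.231] pointing down, gripper open.
Joint ranges: [-3.13, 3.13], [-1.02, 2.26], [0.13, 2.54], [-0.95, 4.09], [0.21, 2.88], [-2.74, 2.74]. Speed limits (rad/s): [2.57, 2.57, 3.14, 3.14, 3.14, 3.14].

## Interface

Orientations are given as a unit quaternion [w, x, y, z].
In Python, from plant import manip, let_go, gripper_close, kin, get_state, viewer, job gives the robot as it stands. The module is installed in compiled form; this text tells all that it offers. Calls block until the motion is done:
- manip.reach(position, orientation): joint-space move of the TCP to a pose.
- manip.movel(position, ori=None, speed=0.15, stop_force=None): straight line of the TCP; ori=None keeps the orientation; speed is the mean speed in m/s. With stop_force (N) it stops when the force on the tool has changed by that much, and returns True; else False.
- manip.move_joints(angles): joint-space move.
- let_go() and gripper_close(strength=None): open the fingers fully, or close them until they stop; strength is the grip in N (None keeps the last).
- manip.hold(seconds).
- kin.inverse_kinematics(position, orientation): joint angles nearest the present ones, or None.
- get_state(): the state.
- viewer.grab_frame(name): name is "scene" or "top"; returns (picture, depth): 400x640x3 uint8, red, green, blue; 400x640 float32, m along the optical axis (not along the pixel's ray), 0 where there is no reading.
- viewer.camera_info(name): a dict with "camera_matrix" (3x3 intrinsics, pixels), "view" (4x4, takes a point from world to camera coordinates). Camera axes: x right, y down, z forward; pixel columns grow to the right and rows downward; lengths in m; the calibration is good to about 2 mm. A picture is of the moment at which its call begins. camera_info takes no time and is no camera call.
A pose or a line that the arm cannot do raises manip.Unreachable and nothing moves.
- job.hand_in(): hands the job in; it is judged then, once.
The state is a dict: "time_s": time; "qpos": joint angles; "joint_velocities": joint speeds; "tau": joint torques, N m; "position": TCP position; "eef_rot": TCP orientation; "wrist_force": force on the tool from outside, world axes, zero at the start; "torque": the same for the moment, N m; "finger_gap": finger opening in m; "grasp_force": force on a finger pad.
Only numpy, scipy, OpenCV 4.12 (cv2) and the standard library are available. Lean on these libraries where they do the work, as an engineer would, in place of code of your own. Each camera call takes 0.05 s, during which the arm holds its last target. There are 200 camera calls.

## Working session

There is one attempt and no reset: what is moved stays moved. The work goes in short steps, each a Python script; the robot and the scene stay as the last script left them, time stands still between calls to the robot, and variables do not carry over. Pictures are saved under pics/ and viewed, at most 11 in all, crops included, and the job is handed in when it is done.

```bash
ls; mkdir -p pics
python3 - <<'E'
from plant import viewer,get_state
import cv2,numpy as np
for n in("scene","top"):
    p,d=viewer.grab_frame(n); cv2.imwrite(f"pics/{n}0.png",p[:,:,::-1]); np.savez(f"{n}0.npz",p=p,d=d)
    c=viewer.camera_info(n); print(n,c["camera_matrix"].tolist(),np.round(c["view"],4).tolist(),(d>0).mean())
print(get_state())
E
```

```text
pics
scene [[423.20892445221097, 0.0, 314.87349912498115], [0.0, 423.20892445221097, 198.17379980447157], [0.0, 0.0, 1.0]] [[0.0426, 0.9991, 0.0024, -0.0177], [0.7078, -0.0285, -0.7059, -0.2737], [-0.7052, 0.0317, -0.7083, 1.6653], [0.0, 0.0, 0.0, 1.0]] 0.99573828125
top [[361.6324880064387, 0.0, 317.58517265566854], [0.0, 361.6324880064387, 196.61867059937975], [0.0, 0.0, 1.0]] [[0.0034, -0.9997, -0.025, -0.0067], [-0.9942, -0.0007, -0.1072, 0.5567], [0.1072, 0.0252, -0.9939, 1.0005], [0.0, 0.0, 0.0, 1.0]] 0.99608984375
{'time_s': 0.1, 'qpos': array([ 1.00189523e+00,  2.45760098e-01,  1.55891731e+00, -1.29212517e-05,
        1.33873081e+00, -1.74110478e-01]), 'joint_velocities': array([-0.00326159,  0.00100486, -0.00242206, -0.00014747,  0.00065745,
       -0.00123574]), 'tau': array([ 1.31087127e-04, -4.30666888e+01, -3.27129829e+01, -2.17088864e-04,
        2.84761321e-03,  1.20974403e-05]), 'position': array([0.24971888, 0.59955338, 0.23026684]), 'eef_rot': array([-3.23684307e-04,  1.96114345e-01,  9.80580614e-01, -8.48135508e-04]), 'wrist_force': array([ 0.28739554, -0.57204148, -0.60381205]), 'torque': array([-0.0177242 ,  0.07679124, -0.0028637 ]), 'grasp_force': 0.0, 'finger_gap': 0.0854491071567155}
```

View pics/scene0.png

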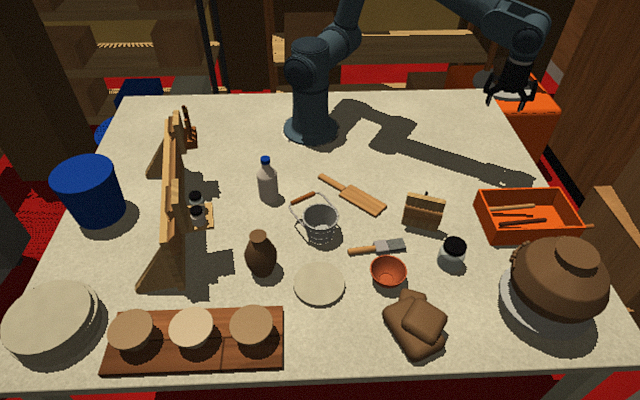

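View pics/top0.png

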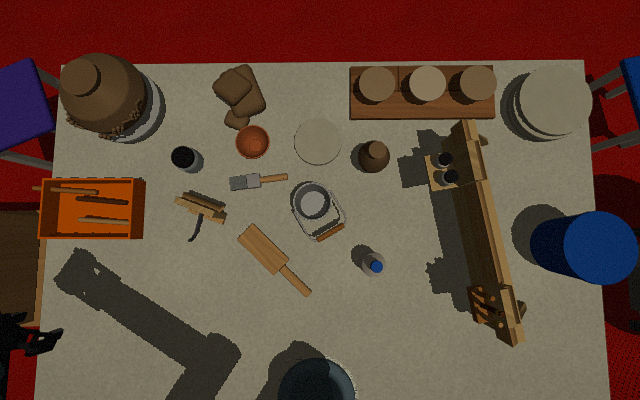

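The scene view shows the panel at left (rail ~(170,190)), shelf at (200,210), tool holder at (187,125), pail at (320,220), board at (423,210). In the top view the board is at (200,207) with its hook towards (195,240), the pail is at (315,203) with its grip at (330,232), the rail runs from (465,125) to (515,340), and the gap lies between the shelf (443,165) and the holder (487,305).

```bash
cat > h.py <<'E'
import numpy as np,cv2
from plant import manip,let_go,gripper_close,kin,get_state,viewer,job
def cloud(n,p,d):
    c=viewer.camera_info(n);K=c["camera_matrix"];V=np.array(c["view"])
    v,u=np.mgrid[0:400,0:640];x=np.stack([(u-K[0][2])/K[0][0]*d,(v-K[1][2])/K[1][1]*d,d],-1)
    w=(x-V[:3,3])@V[:3,:3]; w[d<=0]=np.nan
    return w
def both(f=None):
    W,P=[],[]
    for n in("top","scene"):
        if f is None: p,d=viewer.grab_frame(n)
        else: z=np.load(n+f+".npz");p,d=z["p"],z["d"]
        W.append(cloud(n,p,d));P.append(p)
    return W,P
def box(w,lo,hi): return np.all((w>lo)&(w<hi),-1)
E
python3 - <<'E'
from h import *
W,P=both("0")
print("pix",W[0][207,200],W[0][203,315],W[0][232,330],W[0][165,443],W[0][305,487],W[0][125,465],W[0][335,513])
b=W[0][200:214,190:210].reshape(-1,3);c=np.nanmean(b,0)
for i in (0,1):
    w=W[i]
    print("cam",i,"table z",np.nanmedian(w[box(w,[.4,0,-.05],[.9,.3,.05])][:,2]))
    for lo,hi,nm in((.108,.15,"boardtop"),(.08,.1,"strip/below")):
        m=w[box(w,[c[0]-.12,c[1]-.1,lo],[c[0]+.12,c[1]+.12,hi])]
        if len(m)>4: r=cv2.minAreaRect(m[:,:2].astype(np.float32)); print(nm,len(m),r,m.mean(0),np.median(m[:,2]))
    q=W[0][203,315]
    m=box(w,[q[0]-.13,q[1]-.13,.05],[q[0]+.13,q[1]+.13,.16])
    pts=w[m];col=P[i][m].astype(int); wood=col[:,0]>col[:,2]*1.6+15
    g=pts[wood]; print("grip",len(g),cv2.minAreaRect(g[:,:2].astype(np.float32)) if len(g)>3 else 0,np.median(g,0))
    r=pts[~wood]; print("rim",len(r),np.percentile(r[:,2],[5,50,95]),np.median(r,0), r.min(0),r.max(0))
    for lo,hi in ((.21,.24),(.24,.32),(.33,.45),(.26,.30)):
        m=w[box(w,[.1,-.8,lo],[1.1,-.1,hi])]
        print("rail",lo,len(m),m.min(0) if len(m) else 0,m.max(0) if len(m) else 0)
# height map of rail side
for n,w in(("top",W[0]),("scene",W[1])):
    z=np.nan_to_num(w[:,:,2]); hm=np.clip(z/.35*255,0,255).astype(np.uint8)
    hm=cv2.applyColorMap(hm,cv2.COLORMAP_JET)
    crop=(slice(110,350),slice(410,540)) if n=="top" else (slice(90,300),slice(120,230))
    a=cv2.resize(hm[crop],None,fx=2.5,fy=2.4,interpolation=0);p=P[0 if n=="top" else 1][:,:,::-1]
    bimg=cv2.resize(p[crop],None,fx=2.5,fy=2.4,interpolation=cv2.INTER_CUBIC)
    cv2.imwrite(f"pics/rail_{n}.png",np.hstack([a,bimg]))
p=P[0][170:250,160:360,::-1]; q=P[1][180:260,280:460,::-1]
cv2.imwrite("pics/objs.png",np.vstack([cv2.resize(p,(750,300),interpolation=2),cv2.resize(q,(675,300),interpolation=2)[:, :].copy() if 0 else cv2.resize(q,(750,300),interpolation=2)]))
E
```

```text
pix [0.51910874 0.29754172 0.12485875] [0.54082671 0.00261002 0.00330155] [ 0.45597252 -0.04041373  0.08013357] [ 0.61404391 -0.30767444  0.20062378] [ 0.29804013 -0.37883482  0.2409335 ] [ 0.70565457 -0.35604361  0.21931805] [ 0.22973229 -0.44256013  0.21755063]
cam 0 table z 0.0013812730679527538
boardtop 311 ((0.5208190679550171, 0.3143227696418762), (0.11012299358844757, 0.018170669674873352), 69.4232406616211) [0.52040389 0.31239676 0.12419284] 0.12464820618758006
strip/below 348 ((0.5649205446243286, 0.331557035446167), (0.19116736948490143, 0.06871095299720764), 39.93537521362305) [0.54800098 0.31289803 0.08932829] 0.08976811064571041
grip 170 ((0.5417166948318481, -0.08322557061910629), (0.05285812169313431, 0.26348382234573364), 63.47819137573242) [ 0.45862778 -0.04313647  0.07917633]
rim 655 [0.05515317 0.07685038 0.08410266] [5.36728559e-01 3.20255190e-04 7.68503816e-02] [ 0.43177862 -0.12702869  0.05001656] [0.67016266 0.06004252 0.1039037 ]
rail 0.21 2041 [ 0.20766679 -0.46870948  0.21001044] [ 0.72088413 -0.29450378  0.23996967]
rail 0.24 1684 [ 0.25815113 -0.44289499  
[... 433 characters left out ...]
1474026441574, 0.06980280578136444), 39.92289733886719) [0.54472008 0.31363266 0.08956087] 0.08969428608811984
grip 122 ((0.5439587235450745, -0.08275621384382248), (0.04775235801935196, 0.2625352740287781), 63.4415283203125) [ 0.46331363 -0.04579882  0.07799604]
rim 670 [0.05285181 0.07228167 0.08178344] [0.51644944 0.00269238 0.07228167] [ 0.43167173 -0.1268817   0.05000789] [0.6698358  0.05999813 0.10283334]
rail 0.21 984 [ 0.25945009 -0.45486752  0.21000418] [ 0.72183199 -0.29401585  0.23997998]
rail 0.24 864 [ 0.25566455 -0.44105094  0.24017596] [ 0.66430208 -0.33614634  0.30303358]
rail 0.33 0 0 0
rail 0.26 411 [ 0.25876197 -0.42245651  0.26022937] [ 0.66054014 -0.33614634  0.29989321]
```

View pics/rail_top.png

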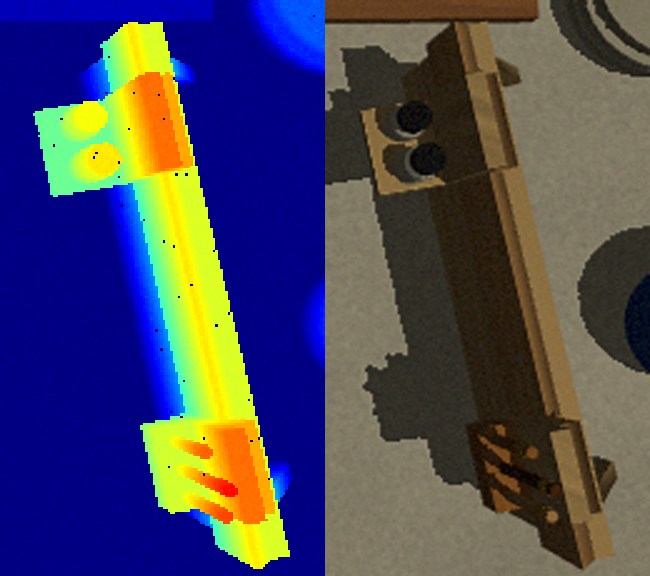

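View pics/objs.png

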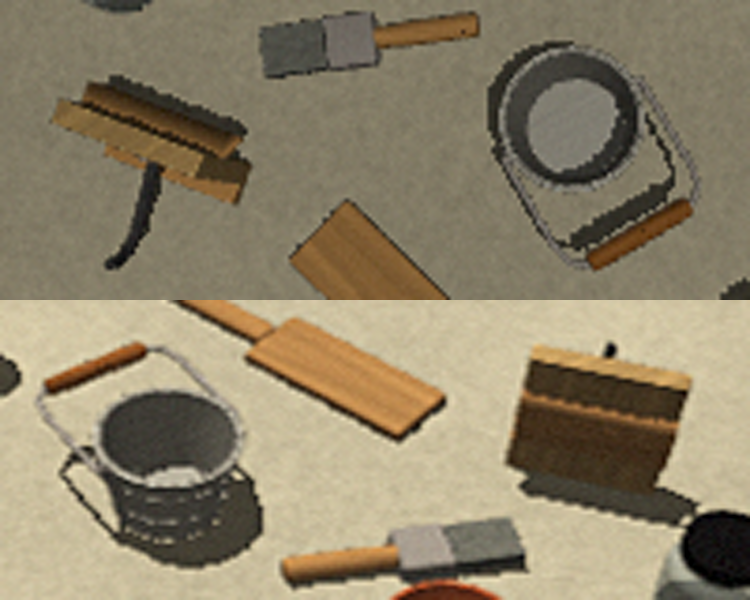

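The crops agree with the depth data. The top crop shows the gap between the shelf and the holder clear, with the rail ridge visible. The board's rear strip faces away from the robot and its hook faces the robot, and the pail's grip lies on the robot's side.

Run:
```python
from h import *
from scipy.optimize import least_squares
W,P=both("0")
for i in(0,1):
    w=W[i]
    m=w[box(w,[.35,-.5,.16],[.55,-.3,.222])] 
    # front face plane (iterated)
    for k in range(6):
        A=np.c_[m[:,0],np.ones(len(m))]; s=np.linalg.lstsq(A,m[:,1],rcond=None)[0]; r=m[:,1]-A@s; m=m[(abs(r)<max(.003,2*r.std()))]
    yaw=np.arctan(s[0]); t=np.array([np.cos(yaw),np.sin(yaw)]); n=np.array([t[1],-t[0]])  # n into panel = panel x ; panel y = t
    p0=np.array([0,s[1]]); print("cam",i,"face",s,len(m),"yaw t",yaw)
    q=w[box(w,[.1,-.8,.1],[1.1,-.1,.34])]; X=(q[:,:2]-p0)@n; Y=q[:,:2]@t
    k=(q[:,2]>.218)&(q[:,2]<.24)&(X>-.03); 
    kk=(q[:,2]>.223)&(q[:,2]<.23)&(Y>.42)&(Y<.46); print(" ridge X",np.percentile(X[kk],[5,50,95]) if kk.any() else 0, q[k][:,2].max())
    kk=(q[:,2]>.12)&(X>-.03)&(X<.08);print(" panel Y ext",np.percentile(Y[kk],[0,.3,99.7,100]))
    hi=(q[:,2]>.24)&(X>-.02); h=np.sort(Y[hi]); g=np.argmax(np.diff(h)); print(" gap plate",h[0],h[g],h[g+1],h[-1])
    hi=(q[:,2]>.17)&(X<-.03); h=np.sort(Y[hi]); g=np.argmax(np.diff(h)); print(" gap front",h[0],h[g],h[g+1],h[-1])
    # board
    b=w[box(w,[.45,.2,.1235-.001*i],[.6,.42,.13])]; r=cv2.minAreaRect(b[:,:2].astype(np.float32)); print(" board",r)
    # pail: grip mask & rim
    m=box(w,[.38,-.13,.06],[.6,.07,.1]);pts=w[m];c=P[i][m].astype(int);wd=(c[:,0]>c[:,2]*1.6+15)
    g=pts[wd]; g=g[np.linalg.norm(g-np.median(g,0),axis=1)<.06]; e=cv2.minAreaRect(g[:,:2].astype(np.float32)); print(" grip",len(g),e,g[:,2].max(), g[g[:,2]>g[:,2].max()-.004].mean(0))
    m=w[box(w,[.47,-.06,.074],[.61,.07,.085])]
    f=lambda v:np.linalg.norm(m[:,:2]-v[:2],axis=1)-v[2]
    z=least_squares(f,[.54,.0,.05],loss="soft_l1",f_scale=.002); print(" rim",z.x,len(m))
```

```text
cam 0 face [ 0.17915236 -0.48584137] 1987 yaw t 0.1772717793954835
 ridge X [-0.01383482 -0.01204816 -0.00725837] 0.23982660436924358
 panel Y ext [0.12612344 0.12841299 0.64549553 0.64717352]
 gap plate 0.18033524864429742 0.2613550329681131 0.4961241231582821 0.5865359040698482
 gap front 0.18072946115740945 0.2617087866764358 0.4965481103053945 0.5858617487747483
 board ((0.520746648311615, 0.3144502639770508), (0.10994331538677216, 0.017974477261304855), 69.50495910644531)
 grip 155 ((0.4559383988380432, -0.04064963757991791), (0.01360173337161541, 0.08160561323165894), 29.760971069335938) 0.08392873590662421 [ 0.45458753 -0.03803533  0.08111173]
 rim [0.53822122 0.00798867 0.05064946] 328
cam 1 face [ 0.12733353 -0.46833525] 626 yaw t 0.1266519649242664
 ridge X [-0.02112575 -0.02039184 -0.01611934] 0.23986254042032507
 panel Y ext [0.15275372 0.16232953 0.6735813  0.67461466]
 gap plate 0.2051415254016534 0.287236835720967 0.5208853028087642 0.6122164050726551
 gap front 0.2025946032713845 0.2875289308302166 0.5192519162546549 0.671598063294297
 board ((0.5226845741271973, 0.3148103952407837), (0.10826081037521362, 0.021680137142539024), 69.15945434570312)
 grip 107 ((0.4585314095020294, -0.03840535879135132), (0.01502260658890009, 0.08183010667562485), 29.875324249267578) 0.08351402554950355 [ 0.4594321  -0.04019032  0.08086393]
 rim [0.54063805 0.00772989 0.05060691] 255
```

Run:
```python
from h import *
W,P=both("0")
t=np.array([np.cos(.17),np.sin(.17)]);n=np.array([t[1],-t[0]])
for i in(0,1):
    w=W[i];q=w[box(w,[.28,-.55,.15],[.52,-.3,.236])]
    Y=q[:,:2]@t;X=q[:,:2]@n;k=(Y>.27)&(Y<.49);q,Y,X=q[k],Y[k],X[k]
    # front face by bins of z
    for lo,hi in((.16,.19),(.19,.205),(.205,.218),(.218,.224),(.224,.232)):
        k=(q[:,2]>lo)&(q[:,2]<hi); 
        if k.sum()<20: print(lo,k.sum());continue
        c=np.polyfit(Y[k],X[k],1); print(i,lo,k.sum(),"slope",c[0],"X@.38",np.polyval(c,.38),"pct",np.percentile(X[k],[2,25,50,75,98]))
    # ridge: max z per Y bin
    R=[]
    for y in np.arange(.275,.485,.005):
        k=(Y>y)&(Y<y+.005)
        if k.any(): j=np.argmax(np.where(k,q[:,2],0)); R.append([Y[j],X[j],q[j,2]])
    R=np.array(R);c=np.polyfit(R[:,0],R[:,1],1);print("ridge slope",c[0],np.polyval(c,.38),R[:,2].mean())
```

```text
0 0.16 386 slope -0.0074170713836983135 X@.38 0.46217773463585815 pct [0.46098732 0.46189344 0.46231172 0.46279932 0.4638581 ]
0 0.19 248 slope -0.01661650154713167 X@.38 0.4666141353127583 pct [0.46086988 0.46189366 0.46251661 0.46317328 0.49941797]
0 0.205 957 slope -0.013797769492374535 X@.38 0.48373963052634844 pct [0.46113435 0.47616704 0.48674877 0.494496   0.50186526]
0 0.218 218 slope -0.010784699484735538 X@.38 0.4666817797691783 pct [0.46124356 0.46241306 0.46780015 0.47054024 0.47388584]
0 0.224 173 slope -0.008664307696887193 X@.38 0.4633665878738069 pct [0.46103763 0.46221586 0.46318871 0.46487906 0.46700665]
ridge slope -0.007503349220034911 0.46267371656581824 0.2282931353987453
1 0.16 72 slope -0.009486350778329046 X@.38 0.4622163903811554 pct [0.46141662 0.4622122  0.46262039 0.46292425 0.46353073]
1 0.19 119 slope 0.04117127337233506 X@.38 0.48554270681909073 pct [0.46201977 0.4631508  0.48939239 0.496287   0.5024354 ]
1 0.205 331 slope -0.011892101259098523 X@.38 0.4838158502476733 pct [0.46197421 0.47664195 0.48430485 0.49338614 0.50140222]
1 0.218 103 slope -0.010789807943413375 X@.38 0.4669773839713921 pct [0.46171902 0.46344002 0.46738056 0.46978899 0.47282945]
1 0.224 40 slope -0.009989755727441173 X@.38 0.46373803179062817 pct [0.46208429 0.46298361 0.46376715 0.46476893 0.46638921]
ridge slope -0.007515437941181263 0.4643494838169622 0.225444684347602
```

```bash
cat >> h.py <<'E'
from scipy.spatial.transform import Rotation as Ro
yP=.1785-np.pi/2; nP=np.array([np.cos(yP),np.sin(yP),0]); tP=np.array([-np.sin(yP),np.cos(yP),0])
t0=np.array([np.cos(.17),np.sin(.17),0]);n0=np.array([t0[1],-t0[0],0])
gapP=.382*t0+.4622*n0          # on rail face, gap middle, z=0
def ori(yaw,tilt=0.,s=1):
    """tool y along s*(yaw dir) ; tilt leans fingers towards +yaw dir (body on -yaw side)"""
    d=np.array([np.cos(yaw),np.sin(yaw),0]); z=np.sin(tilt)*d-np.cos(tilt)*np.array([0,0,1.]); y=s*(np.cos(tilt)*d+np.sin(tilt)*np.array([0,0,1.]))
    q=Ro.from_matrix(np.c_[np.cross(y,z),y,z]).as_quat(); return q[[3,0,1,2]]
yB=np.radians(69.45-90); B=np.array([.5208,.3144,0])
PA=np.array([.5395,.0079,0]); yA=np.radians(-150.15)
def homeB(dx=0,dz=0): return gapP+(-.009+dx)*nP+np.array([0,0,.158+.097+dz])
E
python3 - <<'E'
from h import *
for s in(1,-1):
    for nm,p,o in(("grab",B+[0,0,.097],ori(yB,0,s)),("home",homeB(),ori(yP,0,s)),
      ("bail",PA+.1*np.array([np.cos(yA),np.sin(yA),-0])+[0,0,.06],ori(yA+np.pi,.8,s)),
      ("up",PA+[0,0,.15],ori(yA+np.pi,0,s)),("hookA",homeB(-.067,-.06),ori(yP,0,s)),("hookA tilt",homeB(-.067,-.06),ori(yP,.35,s)),("hookB",homeB(-.067,-.06),ori(yP+np.pi,.0,s))):
        q=kin.inverse_kinematics(p,o); print(s,nm,None if q is None else np.round(q,2))
E
```

```text
1 grab [ 0.36  0.3   1.75 -0.    1.09  0.72]
1 home [-0.89  0.09  1.69 -0.    1.36  0.5 ]
1 bail [-0.78 -0.11  2.48  1.1   0.89 -2.09]
1 up [-0.2   0.08  1.9  -0.    1.16 -0.72]
1 hookA [-0.83  0.03  1.86 -0.    1.25  0.56]
1 hookA tilt [-0.73 -0.1   2.02 -0.26  0.96  0.78]
1 hookB [-0.83  0.03  1.86 -0.    1.25 -2.58]
-1 grab [ 0.36  0.3   1.75 -0.    1.09 -2.43]
-1 home [-0.89  0.09  1.69 -0.    1.36 -2.64]
-1 bail [-0.78 -0.11  2.48  1.1   0.89  1.05]
-1 up [-0.2   0.08  1.9  -0.    1.16  2.43]
-1 hookA [-0.83  0.03  1.86 -0.    1.25 -2.58]
-1 hookA tilt [-0.73 -0.1   2.02 -0.26  0.96 -2.36]
-1 hookB [-0.83  0.03  1.86 -0.    1.25  0.56]
```

Run:
```python
from h import *
T=lambda:round(get_state()["time_s"],2)
manip.reach(B+[0,0,.21],ori(yB)); manip.movel(B+[0,0,.097],ori(yB),speed=.12); 
f0=get_state()["wrist_force"]
gripper_close(60); s=get_state(); print(T(),s["finger_gap"],s["grasp_force"],s["wrist_force"],f0)
z=.262+.097
manip.movel(B+[0,0,z],speed=.15); 
h=homeB(-.004,0); h[2]=z
manip.movel(h,ori(yP),speed=.2); print(T(),get_state()["position"]-h,get_state()["wrist_force"])
for n in("top","scene"):
    p,d=viewer.grab_frame(n); cv2.imwrite(f"pics/{n}1.png",p[:,:,::-1]); np.savez(f"{n}1.npz",p=p,d=d)
cv2.imwrite("pics/b1.png",cv2.resize(cv2.imread("pics/scene1.png")[60:260,100:260],(640,800))[:600])
W,P=both("1")
for w in W:
    q=w[box(w,[.2,-.6,.24],[.6,-.3,.45])]; X=(q-gapP)@nP;Y=(q-gapP)@tP;k=(abs(Y)<.07)
    for lo in(.265,.3,.345,.355,.375,.384,.39):
        kk=k&(abs(q[:,2]-lo)<.004); 
        if kk.sum()>3: print(lo,kk.sum(),"X",np.percentile(X[kk],[2,25,50,75,98]).round(4),"Y",np.percentile(Y[kk],[2,98]).round(4))
```

```text
3.28 0.017198558834153235 59.59717512130737 [-0.66392032  0.0115592   1.78870166] [-0.49585746  0.29662858  0.3018415 ]
8.82 [1.06981456e-04 3.22089830e-04 6.15830095e-05] [ 0.78429124 -0.09526182 -4.67753542]
0.265 50 X [-0.0384 -0.0379 -0.0375 -0.0372 -0.0362] Y [-0.0509  0.0572]
0.3 126 X [-0.0909 -0.0774 -0.0227 -0.0215 -0.0205] Y [-0.0483  0.053 ]
0.345 66 X [-0.0253 -0.022  -0.0215 -0.0211 -0.0201] Y [-0.0295  0.0548]
0.355 51 X [-0.0222 -0.0217 -0.0211 -0.0207 -0.0201] Y [-0.0233  0.0573]
0.375 55 X [-0.0257 -0.0215 -0.0212 -0.0209 -0.0201] Y [0.0115 0.056 ]
0.384 203 X [-0.0224 -0.0206 -0.0161 -0.0097 -0.0041] Y [0.0132 0.057 ]
0.39 229 X [-0.022  -0.0177 -0.0132 -0.0085 -0.0042] Y [0.014  0.0566]
0.265 26 X [-0.0371 -0.0334 -0.0239 -0.0163 -0.0049] Y [-0.0445  0.0593]
0.3 65 X [-0.0895 -0.0753 -0.026  -0.0201 -0.0052] Y [0.0005 0.061 ]
0.345 63 X [-0.023  -0.0209 -0.0134  0.0009  0.0134] Y [-0.0014  0.0606]
0.355 83 X [-0.0212 -0.0131  0.0039  0.0091  0.0139] Y [-0.0085  0.0595]
0.375 61 X [-0.0336 -0.0228 -0.0184 -0.0051  0.0091] Y [0.0068 0.0592]
0.384 182 X [-0.0323 -0.0161 -0.011  -0.0064  0.0071] Y [-0.0458  0.0592]
0.39 146 X [-0.0311 -0.0162 -0.011  -0.0065  0.0078] Y [-0.0418  0.0562]
```

View pics/b1.png

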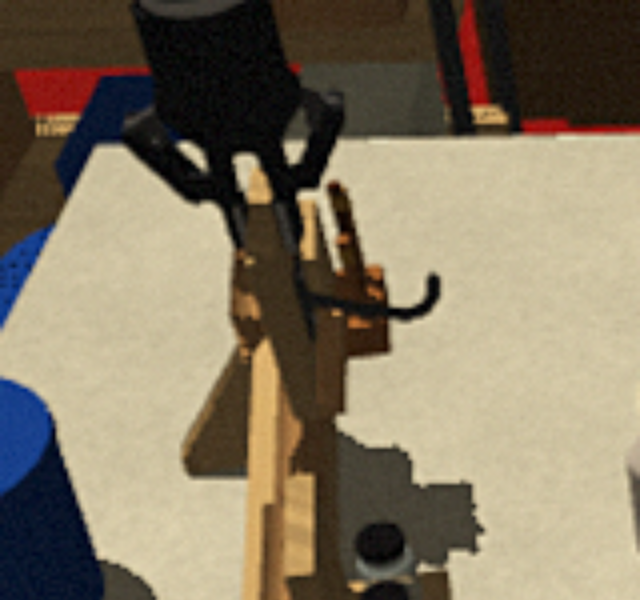

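The picture shows the board held upright above the rail in the gap, hook facing outward. The cloud puts its front face at X=-21.5 mm, within a millimetre of plan. Next I lower it.

Run:
```python
from h import *
S=get_state
def loc(): p=S()["position"]-gapP; return [round(float(v),4) for v in (p@nP,p@tP,p[2]-.097)]
r=manip.movel(homeB(-.004,.008),ori(yP),speed=.1,stop_force=15); print(r,loc(),S()["wrist_force"])
r=manip.movel(homeB(-.003,.0),speed=.03,stop_force=12); print(r,loc(),S()["wrist_force"])
r=manip.movel(homeB(0,-.001),speed=.02,stop_force=12); print(r,loc(),S()["wrist_force"])
let_go(); manip.hold(.2); print(S()["time_s"],S()["wrist_force"])
p=S()["position"]; manip.movel(p+[0,0,.1],speed=.15)
manip.movel(p+[0,.25,.12]+0*nP,speed=.25)
for n in("top","scene"):
    pp,d=viewer.grab_frame(n); cv2.imwrite(f"pics/{n}2.png",pp[:,:,::-1]); np.savez(f"{n}2.npz",p=pp,d=d)
W,P=both("2")
for w in W:
    q=w[box(w,[.2,-.6,.1],[.6,-.25,.32])]; X=(q-gapP)@nP;Y=(q-gapP)@tP;k=(abs(Y)<.07)&(X<.03)
    for lo in(.17,.2,.25,.265,.283):
        kk=k&(abs(q[:,2]-lo)<.004)
        if kk.sum()>3: print(lo,kk.sum(),"X",np.percentile(X[kk],[2,50,98]).round(4),"Y",np.percentile(Y[kk],[2,98]).round(4))
    kk=k&(q[:,2]>.27)&(X>-.025)&(X<.01);c=np.polyfit(Y[kk],X[kk],1);print("top z",np.percentile(q[kk][:,2],[50,95]),"yaw err",c[0])
    kk=k&(q[:,2]>.17)&(q[:,2]<.24)&(X<-.03)&(abs(Y)<.03); h=q[kk]; print("hook",len(h),np.c_[X[kk],Y[kk]].min(0),np.median(Y[kk]),h[:,2].min(),h[:,2].max())
a=P[1][80:280,100:260,::-1]; cv2.imwrite("pics/b2.png",cv2.resize(a,(480,600)))
print(S()["time_s"])
```

```text
False [-0.0125, 0.0003, 0.1671] [ 0.09599772 -0.02435508 -5.36835295]
False [-0.0109, 0.0003, 0.1588] [ 2.18954617 -3.56652454 -3.53915676]
True [-0.0102, 0.0003, 0.1584] [-0.78431666  2.81412148  3.88476394]
11.5167 [-0.18782055 -0.17378213 -0.41560726]
0.17 46 X [-0.0342 -0.0237  0.0005] Y [-0.0682  0.0677]
0.2 47 X [-0.019  -0.0174  0.0005] Y [-0.0687  0.0681]
0.25 131 X [-0.019  -0.0175  0.0179] Y [-0.0487  0.0557]
0.265 79 X [-0.0193 -0.0181 -0.0172] Y [-0.0481  0.0529]
0.283 494 X [-0.019  -0.0105 -0.0011] Y [-0.0491  0.0554]
top z [0.28336224 0.28572572] yaw err 0.0017338250530079622Traceback (most recent call last):
  File "<stdin>", line 19, in <module>
    return umr_minimum(a, axis, None, out, keepdims, initial, where)
ValueError: zero-size array to reduction operation minimum which has no identity
```

Board is home (front face at X=-18 mm, top at z=0.283). Now I locate the hook and bottle and plan the pail grasp.

Run:
```python
from h import *
W,P=both("2")
for i,w in enumerate(W):
    q=w.reshape(-1,3);X=(q-gapP)@nP;Y=(q-gapP)@tP;k=(abs(Y)<.06)&(X<-.035)&(X>-.12)&(q[:,2]>.16)&(q[:,2]<.235)
    print("hook",i,k.sum(),np.percentile(Y[k],[2,50,98]) if k.any() else 0, X[k].min() if k.any() else 0)
    kk=k&(X<-.07); print(" outer",kk.sum(),np.median(Y[kk]) if kk.any() else 0)
    m=w[box(w,[.3,-.25,.1],[.5,-.08,.175])]; print("bottle",m.mean(0) if len(m) else 0)
    m=w[box(w,[.45,-.3,.1],[.8,-.08,.155])]; print("vase",m.mean(0) if len(m) else 0)
a=P[1][80:280,100:340,::-1]; cv2.imwrite("pics/b2.png",cv2.resize(a,(720,600)))
G=PA+.096*np.array([np.cos(yA),np.sin(yA),0])+[0,0,.072]; ax=np.array([-np.sin(yA),np.cos(yA),0])
for u in(.02,-.02):
  for t in(.4,.5,.6,.7):
    o=ori(yA+np.pi,t,1); z=Ro.from_quat(o[[1,2,3,0]]).as_matrix()[:,2]
    for b in(0,.08):
        q=kin.inverse_kinematics(G+u*ax+(.019-b)*z,o); print(u,t,b,None if q is None else np.round(q,2), "wrist@.25",np.round(G+u*ax-.2*z,2))
```

```text
hook 0 0 0 0
 outer 0 0
bottle [ 0.37564829 -0.14827768  0.12769512]
vase [ 0.65816316 -0.15566712  0.13111069]
hook 1 96 [0.00072931 0.00603825 0.01097527] -0.10604920901415575
 outer 51 0.006330093336479447
bottle [ 0.38588855 -0.1503596   0.12858871]
vase [ 0.67667113 -0.15757643  0.12735181]
0.02 0.4 0 [-0.55 -0.05  2.29  0.51  0.77 -1.41] wrist@.25 [ 0.4  -0.1   0.26]
0.02 0.4 0.08 [-0.62 -0.28  2.32  0.44  0.98 -1.37] wrist@.25 [ 0.4  -0.1   0.26]
0.02 0.5 0 [-0.59 -0.06  2.33  0.67  0.76 -1.58] wrist@.25 [ 0.38 -0.1   0.25]
0.02 0.5 0.08 [-0.69 -0.31  2.37  0.57  0.98 -1.51] wrist@.25 [ 0.38 -0.1   0.25]
0.02 0.6 0 [-0.65 -0.07  2.36  0.83  0.78 -1.76] wrist@.25 [ 0.37 -0.11  0.24]
0.02 0.6 0.08 [-0.77 -0.33  2.42  0.7   1.   -1.67] wrist@.25 [ 0.37 -0.11  0.24]
0.02 0.7 0 [-0.7  -0.06  2.39  0.99  0.81 -1.93] wrist@.25 [ 0.35 -0.12  0.22]
0.02 0.7 0.08 [-0.85 -0.33  2.46  0.83  1.03 -1.82] wrist@.25 [ 0.35 -0.12  0.22]
-0.02 0.4 0 [-0.49 -0.13  2.36  0.5   0.75 -1.35] wrist@.25 [ 0.38 -0.06  0.26]
-0.02 0.4 0.08 [-0.57 -0.38  2.39  0.43  0.98 -1.3 ] wrist@.25 [ 0.38 -0.06  0.26]
-0.02 0.5 0 [-0.54 -0.14  2.4   0.67  0.75 -1.53] wrist@.25 [ 0.36 -0.07  0.25]
-0.02 0.5 0.08 [-0.65 -0.42  2.45  0.56  0.99 -1.45] wrist@.25 [ 0.36 -0.07  0.25]
-0.02 0.6 0 [-0.6  -0.15  2.43  0.83  0.76 -1.71] wrist@.25 [ 0.35 -0.08  0.24]
-0.02 0.6 0.08 [-0.73 -0.46  2.5   0.69  1.01 -1.6 ] wrist@.25 [ 0.35 -0.08  0.24]
-0.02 0.7 0 [-0.65 -0.14  2.47  0.99  0.79 -1.89] wrist@.25 [ 0.33 -0.09  0.22]
-0.02 0.7 0.08 None wrist@.25 [ 0.33 -0.09  0.22]
```

View pics/b2.png

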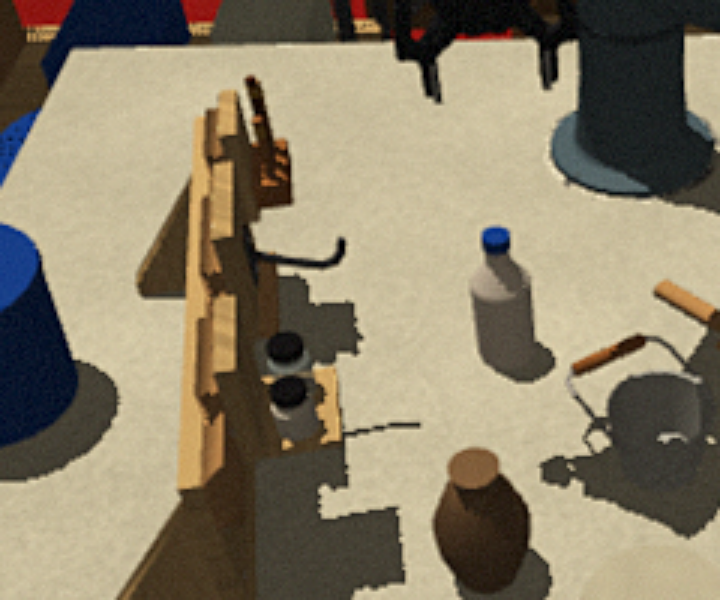

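The picture shows the board home, its hook pointing out of the clear gap, with the bottle in front of and to the side of the hook. The pail's bail is still flat. I'll grip the roller off-centre, away from the bottle, and swing it.

```bash
cat >> h.py <<'E'
U=-.024
def tcp(c,psi,tilt):
    o=ori(psi,tilt,1); z=Ro.from_quat(o[[1,2,3,0]]).as_matrix()[:,2]
    return np.array(c)+U*np.array([np.sin(psi),-np.cos(psi),0])+.019*z,o
pA=yA+np.pi; dA=np.array([np.cos(yA),np.sin(yA),0])
def arc(f,r=.096): return PA+[0,0,.072]+r*(np.cos(f)*dA+np.sin(f)*np.array([0,0,1]))
def snap(k):
    for n in("top","scene"):
        p,d=viewer.grab_frame(n); cv2.imwrite(f"pics/{n}{k}.png",p[:,:,::-1]); np.savez(f"{n}{k}.npz",p=p,d=d)
    return both(k)
E
python3 - <<'E'
from h import *
S=get_state
c=arc(0.02)
manip.movel(*tcp(c+[0,0,.2],pA,.0),speed=.25)
p,o=tcp(c+[0,0,.1],pA,.5); manip.movel(p,o,speed=.15)
p,o=tcp(c,pA,.5); r=manip.movel(p,o,speed=.08,stop_force=8); print(r,S()["position"]-p,S()["time_s"],S()["wrist_force"])
if not r:
    gripper_close(50); s=S(); print(s["finger_gap"],s["grasp_force"],s["wrist_force"],s["time_s"])
W,P=snap("3")
cv2.imwrite("pics/g3.png",np.vstack([cv2.resize(P[0][160:260,260:400,::-1],(420,300)),cv2.resize(P[1][150:250,250:390,::-1],(420,300))]))
E
```

```text
False [ 0.00040091 -0.00020275  0.00051679] 17.85 [ 0.15424812  0.528067   -0.07651619]
0.014282908618827842 48.643582463264465 [-2.91119271  0.16392933 -0.59867463] 18.5
```

View pics/g3.png

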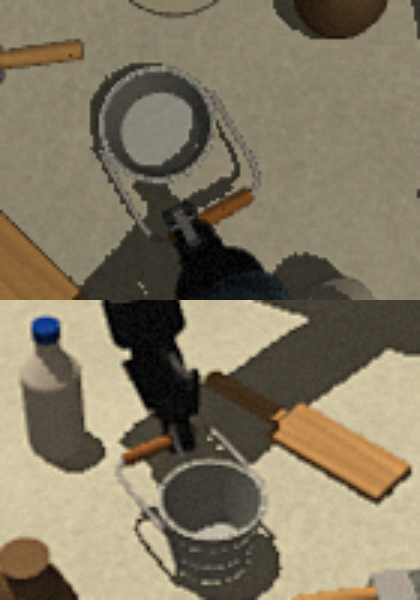

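Both views show the fingers holding the roller towards its end away from the bottle, with the pail standing undisturbed. Next is the swing.

Run:
```python
from h import *
from scipy.optimize import least_squares
S=get_state
def rim(W,z0=.074,z1=.085):
    for w in W:
        m=w[box(w,[.47,-.06,z0],[.61,.07,z1])]
        z=least_squares(lambda v:np.linalg.norm(m[:,:2]-v[:2],axis=1)-v[2],[.54,.0,.05],loss="soft_l1",f_scale=.002); print("rim",z.x.round(4),len(m))
rim(both("3")[0])
for f in np.linspace(0.15,np.pi/2,9):
    p,o=tcp(arc(f),pA,.5*(1-f/(np.pi/2))); manip.movel(p,o,speed=.1)
manip.hold(.3); s=S(); print(s["wrist_force"],s["finger_gap"],s["time_s"],s["position"]-p)
W,P=snap("4"); rim(W)
for i,w in enumerate(W):
    m=box(w,[.44,-.1,.14],[.64,.1,.19]);c=P[i][m].astype(int);g=w[m][c[:,0]>c[:,2]*1.6+15]; print("grip",len(g),np.median(g,0),g.min(0),g.max(0))
cv2.imwrite("pics/g4.png",np.vstack([cv2.resize(P[0][160:260,260:400,::-1],(420,300)),cv2.resize(P[1][150:250,250:390,::-1],(420,300))]))
```

```text
rim [0.5391 0.0081 0.0507] 322
rim [0.5412 0.0082 0.0505] 243
[-2.21384394  3.79735938 11.97132727] 0.014410509833283295 21.65 [0.00047018 0.00056752 0.00108587]
rim [0.5407 0.009  0.0512] 62
rim [0.5417 0.0083 0.05  ] 214
  return _methods._mean(a, axis=axis, dtype=dtype,
  ret = um.true_divide(
Traceback (most recent call last):
ValueError: zero-size array to reduction operation minimum which has no identity
```

Run:
```python
from h import *
W,P=both("4")
cv2.imwrite("pics/g4.png",np.vstack([cv2.resize(P[0][160:260,260:400,::-1],(420,300)),cv2.resize(P[1][130:250,250:390,::-1],(420,300))]))
```

```text
(no output)
```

View pics/g4.png

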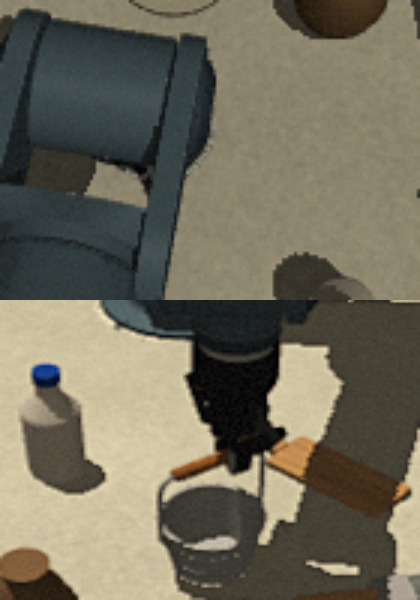

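The bail is upright and the pail still stands level. Next: lift, traverse clear of the bottle, and measure the held pail against the hook before threading it.

```bash
cat >> h.py <<'E'
def hk(X,Y,z): return gapP+X*nP+Y*tP+np.array([0,0,z])
ZA=.2045+.033
E
python3 - <<'E'
from h import *
S=get_state
a=arc(np.pi/2); 
p,o=tcp([a[0],a[1],ZA],pA,0); manip.movel(p,o,speed=.06); manip.hold(.3); print(S()["wrist_force"],S()["time_s"])
p,o=tcp(hk(-.175,.05,ZA),yP,0); manip.movel(p,o,speed=.07); manip.hold(1.0); print(S()["wrist_force"],S()["time_s"],S()["position"]-p,S()["finger_gap"])
W,P=snap("5")
for i,w in enumerate(W):
    q=w.reshape(-1,3);c=P[i].reshape(-1,3).astype(int);X=(q-gapP)@nP;Y=(q-gapP)@tP
    k=(X>-.23)&(X<-.12)&(Y>-.03)&(Y<.13)
    g=k&(q[:,2]>.21)&(q[:,2]<.27)&(c[:,0]>c[:,2]*1.5+15)
    if g.sum()>3: print("roller",g.sum(),"X",X[g].min(),X[g].max(),"Y",Y[g].min(),Y[g].max(),"z",q[g][:,2].min(),q[g][:,2].max())
    r=k&(q[:,2]>.04)&(q[:,2]<.16)
    if r.sum()>3: print("pail",r.sum(),"X",np.percentile(X[r],[1,99]),"Y",np.percentile(Y[r],[1,99]),"z",np.percentile(q[r][:,2],[1,99]))
cv2.imwrite("pics/g5.png",np.hstack([cv2.resize(P[0][130:330,330:530,::-1],(400,400)),cv2.resize(P[1][80:280,120:320,::-1],(400,400))]))
E
```

```text
[-0.3303993  -0.54063269 -4.78945786] 23.3583
[-0.05863784 -1.06170267 -4.5611794 ] 27.8833 [ 7.23405810e-06 -7.96068226e-06  1.63710705e-06] 0.014158479460428237
roller 56 X -0.18127130077332673 -0.16646533160273813 Y 0.02173747015679663 0.050869331602834605 z 0.2386326568207684 0.24663191164098708
pail 149 X [-0.2236363  -0.12793406] Y [0.01433609 0.10449637] z [0.06847982 0.15278702]
roller 101 X -0.18229269255966868 -0.1659495858151585 Y 0.018266252027932212 0.0959548052530671 z 0.23537692840802105 0.26023038945877075
pail 1163 X [-0.22762348 -0.12454807] Y [-0.01899893  0.10963678] z [0.06865214 0.15089076]
```

View pics/g5.png

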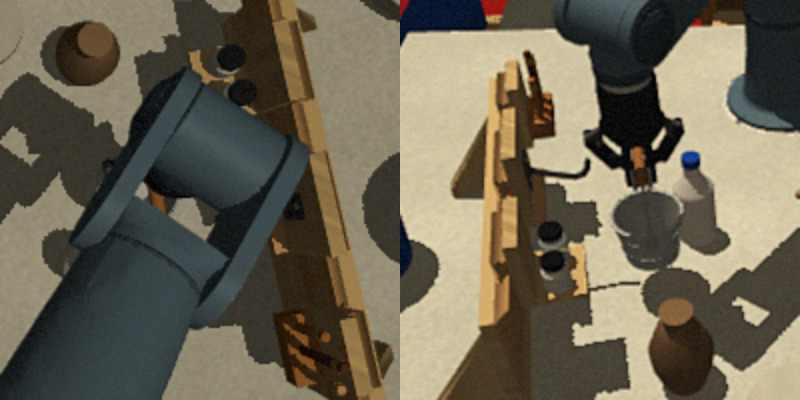

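The views show the pail hanging level from the gripper, in front of the hook and clear of the bottle. The roller axis measures X=-174 mm and z=0.238, as planned. Next I thread it onto the hook and lower it.

Run:
```python
from h import *
S=get_state
p,o=tcp(hk(-.085,.004,ZA),yP,0); r=manip.movel(p,o,speed=.06,stop_force=6); manip.hold(.3); print(r,S()["position"]-p,S()["wrist_force"],S()["time_s"])
if not r:
    p,o=tcp(hk(-.085,.004,.2035),yP,0); r=manip.movel(p,o,speed=.03,stop_force=4.5); manip.hold(.2); print(r,S()["position"]-p,S()["wrist_force"],S()["time_s"])
W,P=snap("6")
w=W[1];q=w.reshape(-1,3);c=P[1].reshape(-1,3).astype(int);X=(q-gapP)@nP;Y=(q-gapP)@tP
g=(X>-.13)&(X<-.05)&(Y>-.06)&(Y<.07)&(q[:,2]>.18)&(q[:,2]<.25)&(c[:,0]>c[:,2]*1.5+15)
if g.sum()>3: print("roller",g.sum(),"X",X[g].min(),X[g].max(),"Y",Y[g].min(),Y[g].max(),"z",q[g][:,2].min(),q[g][:,2].max())
cv2.imwrite("pics/g6.png",cv2.resize(P[1][100:260,140:300,::-1],(600,600),interpolation=2))
```

```text
False [4.53856314e-05 9.08506705e-05 7.29692033e-06] [ 0.23305587  0.28705624 -4.58494753] 30.1167
True [-9.03732610e-05  3.33600707e-04  1.19098189e-03] [ 2.6645628  -1.21923146  6.24684374] 31.3083
roller 77 X -0.09471087695074926 -0.07788077228419041 Y -0.01963760686318862 0.05110288878309505 z 0.20360954377972795 0.24837366567443683
```

View pics/g6.png

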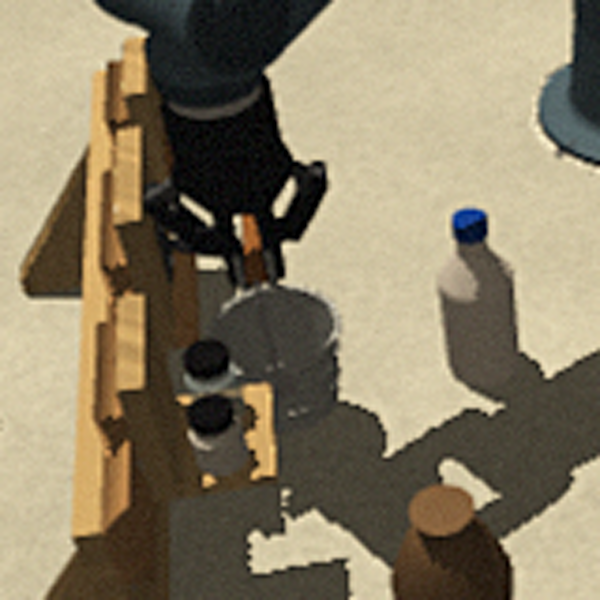

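The roller is in the hook at the expected height. I'll ease off the load, lean the gripper slightly away from the board, release and withdraw.

Run:
```python
from h import *
S=get_state
for t in(.1,.2):
    p,o=tcp(hk(-.085,.004,.2047),yP,t); manip.movel(p,o,speed=.03)
manip.hold(.3); print(S()["wrist_force"],S()["time_s"])
let_go(); manip.hold(.4); print(S()["wrist_force"],S()["finger_gap"])
z=Ro.from_quat(o[[1,2,3,0]]).as_matrix()[:,2]
r=manip.movel(p-.03*z,speed=.04,stop_force=5); print(r,S()["wrist_force"])
manip.movel(p-.14*z,speed=.12); 
manip.movel(p-.14*z+[-.1,.25,.05],speed=.25); manip.hold(2.0)
out=[]
for k in("7","8"):
    W,P=snap(k)
    for i,w in enumerate(W):
        q=w.reshape(-1,3);c=P[i].reshape(-1,3).astype(int);X=(q-gapP)@nP;Y=(q-gapP)@tP
        b=(X>-.16)&(X<-.03)&(abs(Y)<.085)
        g=b&(q[:,2]>.18)&(q[:,2]<.25)&(c[:,0]>c[:,2]*1.5+15)
        r=b&(q[:,2]>.02)&(q[:,2]<.13)
        if g.sum()>3: print("roller",g.sum(),"X",X[g].min().round(4),X[g].max().round(4),"Y",Y[g].min().round(4),Y[g].max().round(4),"z",q[g][:,2].min().round(4),q[g][:,2].max().round(4))
        if r.sum(): print("pail","X",np.percentile(X[r],[1,99]),"Y",np.percentile(Y[r],[1,99]),"z",np.percentile(q[r][:,2],[1,99]))
    manip.hold(.5)
print(S()["time_s"],S()["wrist_force"])
cv2.imwrite("pics/g7.png",np.hstack([cv2.resize(P[0][130:330,330:530,::-1],(400,400)),cv2.resize(P[1][80:280,120:320,::-1],(400,400))]))
```

```text
[-0.3371563   2.30355675  4.13317338] 32.25
[ 0.04219716  0.05196751 -0.53523632] 0.08557947725616054
False [0.2235958  1.01122437 0.79661464]
roller 246 X -0.0904 -0.0352 Y -0.0358 0.0482 z 0.2029 0.2156
pail X [-0.13245604 -0.03303214] Y [-0.04851692  0.0563252 ] z [0.03566826 0.12000217]
roller 101 X -0.0895 -0.0755 Y -0.0354 0.051 z 0.2032 0.2145
pail X [-0.13026526 -0.03427605] Y [-0.04558309  0.06092869] z [0.03745785 0.12003018]
roller 243 X -0.0906 -0.0747 Y -0.036 0.0482 z 0.2013 0.2159
pail X [-0.1324733  -0.03330223] Y [-0.04874956  0.05631308] z [0.03574666 0.12091493]
roller 106 X -0.0895 -0.0301 Y -0.0314 0.0496 z 0.2018 0.2138
pail X [-0.13001851 -0.03464058] Y [-0.04610416  0.06194351] z [0.03661493 0.11982916]
39.7417 [-0.46705111  0.27506849 -0.25802557]
```

View pics/g7.png

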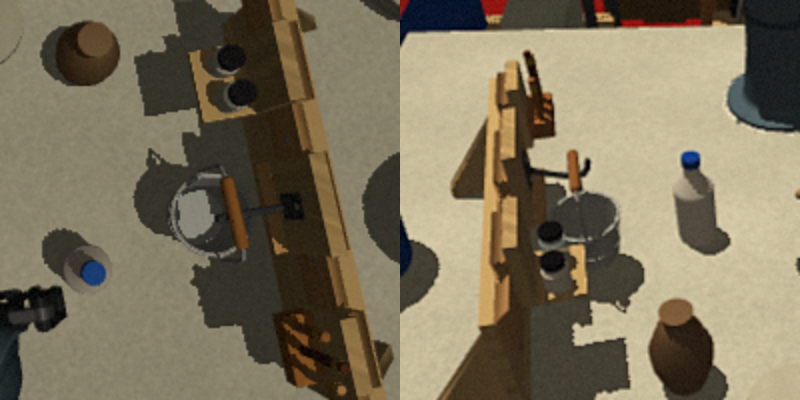

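The pail hangs level and still, with the middle of its grip on the hook. The board is home and the gripper is well clear.

```bash
python3 -c "
from plant import job
print(job.hand_in())"
```

```text
the job is handed in; nothing more can be done
None
```

I handed the job in at about 40 s: the hook board is home on the rail and released, and the pail hangs level and still by the middle of its grip on the hook; the hand-in call returned no verdict.

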